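# Set up the pantry cupboard's drop-front shelf

## Task

Open up the small pantry cupboard's drop-front as a serving shelf: first, with the flap still up, pull out both slide-out supports until each one's spring plunger drops home in its outer hole. Then lower the flap gently, without letting it fall, until it lies level on both supports, and let go. Leave the jar, the can and the mug alone.

Things in the scene. Friction and masses are not known exactly. Their poses are not given: they have to be found in the camera images.
- cupboard: Fixed dark wooden cupboard, 310 mm wide, 180 deep, roof 225 mm above the worktop. Origin on the worktop under the middle of the flap's hinge, at the front face; its -x axis points out of the front (to the robot), +y to the robot's left, z up. Hinge line along y, 114 mm above the origin. Supports at y = +120 (left) and -120 mm (right), sliding out along -x.
- flap (a joint): Angle of the drop-front flap (rad): 0 shut, leaning back 10 degrees past upright; 1.745 level on the supports; stop at 1.95. Board 284 mm wide, 130 mm from hinge to edge, 14 mm thick, about 0.5 kg. The hinge is nearly free: past upright (0.17) it falls outward unless held. With the supports not out the board fouls the plunger knobs.
- flap_bar (a point): Middle of the flap's handle: round steel bar 14 mm thick, 110 mm long, parallel to the hinge, on two end posts, about 28 mm clear of the free edge. From the hinge line it lies 165 mm along the board and 7 mm towards the outer face: 275 mm above the worktop when shut, 107 mm when level. Fingers can straddle it from above in both positions; it can turn between them.
- slide_left (a joint): How far the left support is out (m), 0 to 0.135. Starts at 0 to 0.010, locked by its plunger with a few mm of play. Its outer hole lies between 0.088 and 0.122, unlike on the other side and not known beforehand: feel for it. 24 x 24 mm wooden bar, top 100 mm above the worktop, reaching 24 mm in front of its knob's centre. Sliding takes 2 to 3 N.
- slide_right (a joint): The same for the right (-y) support.
- plunger_left (a joint): Lift of the left spring plunger (m): 0 pin home in a hole, 0.010 pin on top of the rack between holes, stop 0.016. Lift 0.011 or more to leave the stowed hole. Spring 4 N at 0, 8 to 10 N lifted. The pin is hidden at the support's back end. Once 0.025 out the knob may be let go: moved on outward, the pin rides on the rack, drops into the outer hole and stops the support.
- plunger_right (a joint): The same for the right plunger.
- knob_left (a point): Centre of the left plunger's steel knob, 30 mm long (cupboard x), 22 wide (y), 30 tall, on a 12 mm thick stem on top of the support near its front end; moves with support and plunger. Plunger home: centre 129 mm above the worktop, underside 14 mm above the support. Starts 60 to 70 mm in front of the cupboard's front.
- knob_right (a point): The same for the right plunger's knob.
- storage_jar: Bystander: glass jar 84 mm across, 130 mm tall, origin at the centre of its foot.
- food_can: Bystander: food can 74 mm across, 110 mm tall, origin at the centre of its foot.
- mug: Bystander: white mug 84 mm across, 95 mm tall, origin at the centre of its foot.

How it is judged:
On the way, in this order (a step that is already met when the one before it is completed fails the run):
1. both supports are out with their plungers home in the outer holes, the flap still up (value of joint each of slide_left, slide_right above 0.082 m and value of joint each of plunger_left, plunger_right below 0.004 m and value of joint flap below 0.6 rad), for 0.2 s.
2. the flap lies level on the supports (value of joint flap between 1.7 and 1.79 rad), for 0.2 s.
At the end, for the whole second after the job is handed in: Both supports are out (0.082 m or more) with their plungers within 4 mm of home in the outer holes, the flap lies still within about 0.045 rad of level on them (all of step 2 and value of joint each of slide_left, slide_right above 0.082 m and value of joint each of plunger_left, plunger_right below 0.004 m and velocity of joint flap between -0.05 and 0.05 rad/s); the robot touches nothing.
It fails at once if the flap is let fall or flung (faster than 2.5 rad/s) (velocity of joint flap above 2.5 rad/s or velocity of joint flap below -2.5 rad/s).
It fails at once if the jar, can or mug is moved more than 30 mm or tipped (distance of any of storage_jar, food_can, mug from where it was at the start of the episode above 0.03 m or angle between any of storage_jar, food_can, mug's own z axis and vertical above 0.5 rad).
It also fails if it takes over 72 s, if anything falls off the work surface, if the arm or the gripper's body presses on something with over 40 N, if the wrist force passes 120 N, or if a joint passes its speed limit or range.

## Robot

A 6-joint arm with a two-finger parallel gripper is mounted at the origin on the work surface. World frame = base frame: x ahead of the robot, y to its left, z up, the work surface at z = 0. Lengths are in m, angles in rad, forces in N, time in s.
With the tool pointing down it reaches from about 0.35 to 0.775 m from the base axis. Payload 7.3 kg.
Tool frame: the origin (TCP) lies at the very end of the fingers, on their centre line; the grasp point (between the pads) lies 19 mm behind it (robot.pinch_z is the distance from the TCP to the grasp point, in m); z points along the fingers, y is the line along which they close (so a half turn about z gives the same grasp; the last joint's range is limited). The gripper opens to 92 mm and grips with 3 to 60 N. Pads are 19 mm wide; open, the fingers measure 130 mm over their backs; the gripper's body (75 mm by 190 mm) begins 47 mm behind the grasp point.
Start: joints at [1.158, 0.342, 1.524, -0, 1.275, -0.146], TCP at [0.138, 0.506, 0.227] pointing down, gripper open.
Joint ranges: [-2.53, 2.53], [-0.77, 2.02], [0.04, 2.7], [-1, 4.14], [0.28, 2.66], [-3.11, 3.11]. Speed limits (rad/s): [2.57, 2.57, 3.14, 3.14, 3.14, 3.14].

## Interface

Orientations are given as [roll, pitch, yaw] about the fixed x, y, z axes, in that order (R = Rz(yaw) Ry(pitch) Rx(roll)).
In Python, from cell import robot gives the robot as it stands.
- The arm moves only by the tool move_arm, never from a script. Its argument "motion" is a list of rows, each a list of 6 numbers: the shift along the tool's x, y, z in units of 0.1 m (1.0 is 0.1 m), then the turn, a rotation vector about the tool's x, y, z in units of pi rad (1.0 is pi rad). In form: [[dx, dy, dz, rx, ry, rz], ...]. A call has 1 to 12 rows; each row is the pose to reach, as a shift and turn from the pose commanded when the call began, along the tool's axes at that moment, turning the shorter way round; what a row does not reach only later rows make up. A row lasts 1/8 s, in which the tool goes at most 62.5 mm and 10.7 degrees, less where a joint would pass 70% of its speed; a pose out of reach is approached as far as the arm can. A call with a number of a shift or a turn outside -1 to 1 is refused whole. A call with a gripper value outside its range is refused whole. "fingers" is the opening, from -1 (shut) to 1 (fully open), set as the call begins (left out, the last holds). The fingers move at their own pace and stop on an object; "newtons" is the grip in N (left out, the last holds). Time passes only in rows, so rows that repeat a pose let the fingers close. It gives the time, the measured TCP pose, the force, the opening and the grip force at its end, in the units of the state.
- robot.observe(): the state, without advancing time (a new reading comes with each control period).
- robot.read_camera(name): name is "scene" or "top"; returns a dict with "image" (480x640x3 uint8, red, green, blue), "range_z" (480x640 float32, m along the optical axis (not along the pixel's ray), 0 where there is no reading), "vfov" (degrees; the focal length in pixels is half the picture's height over the tangent of half this angle, whatever the lens; pixels are square), "cx", "cy" (the principal point, pixels), "k1" (the pictures are not rectified: a ray, as slopes to the right and down, at radius r is drawn at 1 + k1 r^2 times it, then the intrinsics apply), "extrinsics" (4x4, takes a point from camera to world coordinates). Camera axes: x right, y up, looking along -z (the intrinsics and any distortion apply to the point x, -y, -z); pixel columns grow to the right and rows downward; lengths in m; the calibration is good to about 2 mm. A picture is of the moment at which its call begins.
- robot.hand_in(): hands the job in; it is judged then, once.
The state is a dict: "time": time; "qpos": joint angles; "qvel": joint speeds; "joint_efforts": joint torques, N m; "tool_pos": TCP position; "tool_rot": TCP orientation; "contact_force": force on the tool from outside, world axes, zero at the start; "torque": the same for the moment, N m; "opening": finger opening in m; "grip_force": force on a finger pad.
Only numpy, scipy, OpenCV 4.12 (cv2) and the standard library are available. Lean on these libraries where they do the work, as an engineer would, in place of code of your own. Each camera call takes 0.05 s, during which the arm holds its last target. There are 200 camera calls.

## Working session

There is one attempt and no reset: what is moved stays moved. The work goes in short steps, Python scripts to look and compute and a tool call to move; the robot and the scene stay as the last step left them, time stands still between calls to the robot, and variables do not carry over. Pictures are saved under pics/ and viewed, at most 10 in all, crops included, and the job is handed in when it is done.

Besides the shell and the picture viewer there is one more tool, called after "Call:" as name(argument=value, ...), one argument or row to a line, values as JSON. move_arm: Moves the arm, as the interface text tells. Shifts and turns lie within -1 to 1; 1 stands for 0.1 m of shift or pi rad of turn. Its arguments: {"type":"object","properties":{"motion":{"type":"array"},"fingers":{"type":"number"},"newtons":{"type":"number"}},"required":["motion"]}

```bash
ls; mkdir -p pics
cat > h.py <<'E'
import numpy as np, cv2
from cell import robot
def world(c,u,v,z=None):
    f=240/np.tan(np.radians(c["vfov"]/2))
    K=np.array([[f,0,c["cx"]],[0,f,c["cy"]],[0,0,1]])
    x,y=((u-c["cx"])/f,(v-c["cy"])/f)
    a,b=x,y
    for _ in range(20):
        s=1+c["k1"]*(a*a+b*b); a,b=x/s,y/s
    E=c["extrinsics"]
    d=E[:3,:3]@np.array([a,-b,-1]); o=E[:3,3]
    if z is None: t=float(c["range_z"][int(round(v)),int(round(u))])
    else: t=(z-o[2])/d[2]
    return o+t*d
E
python3 - <<'E'
from h import *
for n in("scene","top"):
    c=robot.read_camera(n); cv2.imwrite(f"pics/{n}0.png",c["image"][:,:,::-1]); np.save(f"{n}0.npy",c,allow_pickle=True)
    print(n,c["vfov"],c["k1"],c["extrinsics"].round(3).tolist())
print(robot.observe())
E
```

```text
pics
scene 43.08814514436692 -0.09646534692268996 [[-0.507, -0.749, 0.426, 1.196], [0.862, -0.436, 0.258, 0.394], [-0.008, 0.498, 0.867, 1.457], [0.0, 0.0, 0.0, 1.0]]
top 46.74907014031473 -0.12025627677994749 [[0.008, 0.996, -0.089, 0.421], [-1.0, 0.008, -0.001, 0.008], [-0.0, 0.089, 0.996, 1.761], [0.0, 0.0, 0.0, 1.0]]
{'time': 0.1, 'qpos': array([ 1.15801109e+00,  3.42643846e-01,  1.52492852e+00,  2.48699006e-05,
        1.27538740e+00, -1.46056332e-01]), 'qvel': array([-0.00097025,  0.00036732, -0.00386687, -0.00104   , -0.00055431,
       -0.0002846 ]), 'joint_efforts': array([ 1.07638174e-03, -4.32008708e+01, -2.44687110e+01,  7.16805551e-02,
        5.27961587e-02, -3.10336077e-05]), 'tool_pos': array([0.13823116, 0.50610027, 0.22611678]), 'tool_rot': array([-3.14024355e+00, -2.22496213e-04,  2.87485635e+00]), 'contact_force': array([ 0.48153139, -0.18910974,  0.15575798]), 'torque': array([ 0.01930853,  0.00834667, -0.04784164]), 'grip_force': 0.0, 'opening': 0.09185650063877258}
```

View pics/scene0.png

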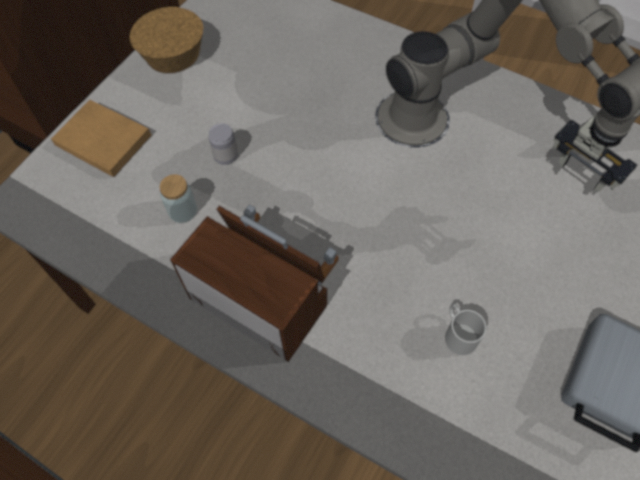

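View pics/top0.png

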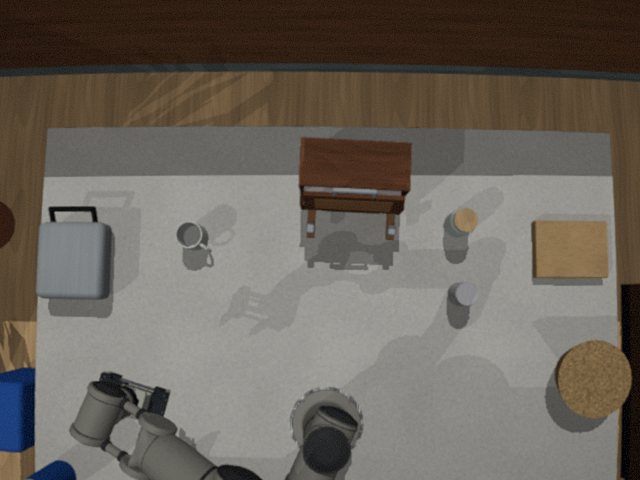

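The scene view shows the cupboard from behind. In the top view the cupboard is at about (355,175), the bar at (355,192), and the knobs near (310,229) and (391,231). The mug is at (190,236), the jar at (464,220) and the can at (462,294). I'll enlarge the cupboard next.

Run:
```python
from h import *
c=np.load("top0.npy",allow_pickle=True).item()
im=c["image"][125:255,285:425,::-1]
cv2.imwrite("pics/crop1.png",cv2.resize(im,None,fx=4.5,fy=4.5,interpolation=cv2.INTER_CUBIC))
for n,u,v in(("kl",310,229),("kr",391,231),("bar",355,192),("roofL",302,140),("roofR",410,144)):
    print(n,world(c,u,v).round(3))
```

```text
kl [0.597 0.051 0.137]
kr [ 0.593 -0.187  0.144]
bar [ 0.682 -0.073  0.288]
roofL [0.843 0.074 0.219]
roofR [ 0.833 -0.233  0.226]
```

View pics/crop1.png

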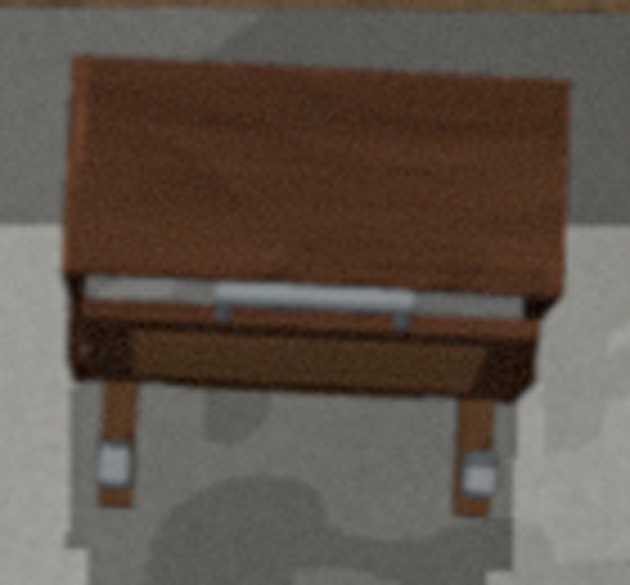

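Run:
```python
from h import *
c=np.load("top0.npy",allow_pickle=True).item()
for n,u,v,z in(("kl",114,464,.144),("kr",480,472,.144),("sl_end",115,506,.1),("sr_end",472,515,.1),("barL",215,296,.282),("barR",412,301,.282),
 ("rBL",73,57,.225),("rBR",570,82,.225),("rFL",65,272,.225),("rFR",560,298,.225)):
    print(n,world(c,285+u/4.5,125+v/4.5,z).round(4), world(c,285+u/4.5,125+v/4.5).round(3))
for n,u,v,z in(("mug",190,236,.095),("jar",464,220,.13),("can",462,294,.11)): print(n,world(c,u,v,z).round(3))
```

```text
kl [0.5992 0.0495 0.144 ] [0.599 0.049 0.144]
kr [ 0.596  -0.1891  0.144 ] [ 0.595 -0.188  0.151]
sl_end [0.5759 0.0496 0.1   ] [0.577 0.05  0.091]
sr_end [ 0.5718 -0.189   0.1   ] [ 0.573 -0.19   0.09 ]
barL [ 0.6859 -0.0136  0.282 ] [ 0.686 -0.014  0.279]
barR [ 0.6839 -0.1318  0.282 ] [ 0.685 -0.132  0.277]
rBL [0.8483 0.076  0.225 ] [0.847 0.076 0.23 ]
rBR [ 0.8354 -0.2377  0.225 ] [ 0.896 -0.274 -0.001]
rFL [0.7105 0.0792 0.225 ] [0.71  0.079 0.23 ]
rFR [ 0.6969 -0.2299  0.225 ] [ 0.698 -0.231  0.22 ]
mug [0.578 0.416 0.095]
jar [ 0.629 -0.408  0.13 ]
can [ 0.409 -0.404  0.11 ]
```

The measured sizes agree with the spec: knob spacing 0.2385 m, bar midpoint (0.685, -0.073). The cupboard's yaw is about -0.042 and its origin about (0.663, -0.0715). With tool yaw at pi-0.042, tool +x is outward, +y is left and +z is down. I'll move towards the left knob now.

Call:
move_arm(
  motion=[
    [-0.5,-0.5,0,0,0,-0.036],
    [-1,-1,0,0,0,-0.0716],
    [-1,-1,0,0,0,-0.0716],
  ],
  fingers=0,
)

```text
time: 0.48
tool_pos: [0.2093, 0.3811, 0.2265]
tool_rot: [-3.14, -0.0, 3.098]
contact_force: [1.0, 0.5, -0.7]
opening: 0.0665
grip_force: 0.0
```

Call:
move_arm(
  motion=[
    [-0.5,-0.4,0,0,0,0],
    [-1,-0.79,0,0,0,0],
    [-1,-0.79,0,0,0,0],
  ],
)

```text
time: 0.85
tool_pos: [0.3077, 0.2986, 0.2266]
tool_rot: [-3.141, 0.001, 3.093]
contact_force: [-0.9, 0.5, 0.6]
opening: 0.0462
grip_force: 0.0
```

Call:
move_arm(
  motion=[
    [-0.5,-0.4,0,0,0,0],
    [-1,-0.79,0,0,0,0],
    [-1,-0.79,0,0,0,0],
  ],
)

```text
time: 1.23
tool_pos: [0.4037, 0.2163, 0.2264]
tool_rot: [3.142, 0.0, 3.095]
contact_force: [-0.9, 1.3, 0.1]
opening: 0.046
grip_force: 0.0
```

Call:
move_arm(
  motion=[
    [-0.5,-0.4,0,0,0,0],
    [-1,-0.79,0,0,0,0],
    [-1,-0.79,0,0,0,0],
    [-1,-0.79,0,0,0,0],
  ],
)

```text
time: 1.72
tool_pos: [0.4973, 0.1358, 0.2262]
tool_rot: [3.141, -0.002, 3.1]
contact_force: [-0.0, -0.2, -0.2]
opening: 0.0458
grip_force: 0.0
```

```bash
cat >> h.py <<'E'
yaw=-0.042; O=np.array([.663,-.0715,0])
def cup(p):
    R=np.array([[np.cos(yaw),-np.sin(yaw),0],[np.sin(yaw),np.cos(yaw),0],[0,0,1]]); return R.T@(np.array(p)-O)
def to(x,y,z):
    s=robot.observe(); d=(np.array([x,y,z])-cup(s["tool_pos"]))*[-10,10,-10]
    print("t",round(s["time"],2),"tcp cup",cup(s["tool_pos"]).round(4),"rot",s["tool_rot"].round(4),"shift",d.round(3),"open",s["opening"],"F",s["contact_force"].round(1),"q",s["qpos"].round(2))
E
python3 - <<'E'
from h import *
print(cup([.5992,.0495,.144]),cup([.596,-.1891,.144]))
to(-.066,.12,.110)
E
```

```text
[-0.06882424  0.11821448  0.144     ] [-0.06200317 -0.12030946  0.144     ]
t 1.73 tcp cup [-0.1743  0.2002  0.2262] rot [ 3.1409e+00 -1.7000e-03  3.1002e+00] shift [-1.083 -0.802  1.162] open 0.04584800514201411 F [-0.  -0.2 -0.2] q [ 0.12  0.33  1.55  0.    1.27 -1.41]
```

Call:
move_arm(
  motion=[
    [-0.5,-0.4,0,0,0,0],
    [-1,-0.81,0,0,0,0],
    [-1,-0.81,0.3,0,0,0],
    [-1,-0.81,0.3,0,0,0],
  ],
)

```text
time: 2.22
tool_pos: [0.5927, 0.051, 0.1945]
tool_rot: [3.141, -0.006, 3.101]
contact_force: [-0.5, 0.4, -0.1]
opening: 0.0462
grip_force: 0.0
```

Run:
```python
from h import *
to(-.067,.119,.110)
c=robot.read_camera("top"); cv2.imwrite("pics/crop2.png",cv2.resize(c["image"][125:255,285:425,::-1],None,fx=4.5,fy=4.5,interpolation=cv2.INTER_CUBIC))
```

```text
t 2.23 tcp cup [-0.0754  0.1195  0.1945] rot [ 3.1409 -0.0059  3.1009] shift [-0.084 -0.005  0.845] open 0.04623036862193149 F [-0.5  0.4 -0.1] q [-0.04  0.5   1.37  0.    1.28 -1.57]
```

View pics/crop2.png

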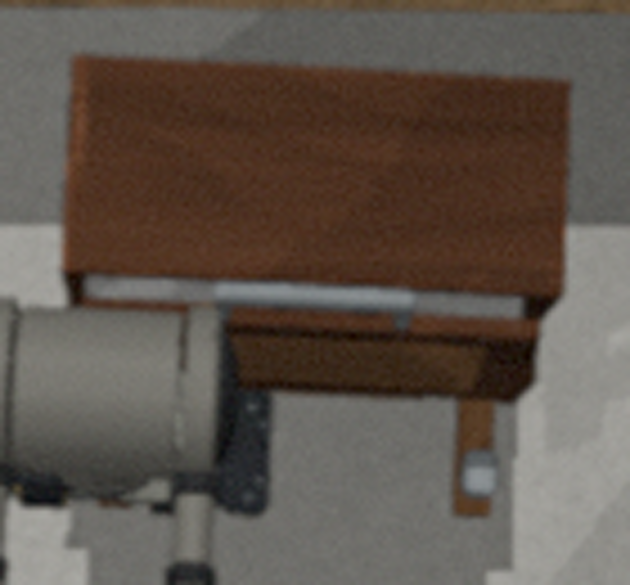

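The wrist is over the left support (crop ~(110,400)) and hides the knob. Nothing else has changed. I'll descend and grip.

Call:
move_arm(
  motion=[
    [-0.08,0,0.3,0,0,0],
    [-0.08,0,0.6,0,0,0],
    [-0.08,0,0.84,0,0,0],
    [-0.08,0,0.84,0,0,0],
  ],
)

```text
time: 2.78
tool_pos: [0.6016, 0.0506, 0.1127]
tool_rot: [3.141, -0.002, 3.102]
contact_force: [0.5, 0.0, 0.2]
opening: 0.0465
grip_force: 0.0
```

Call:
move_arm(
  motion=[
    [0,0,0,0,0,0],
    [0,0,0,0,0,0],
    [0,0,0,0,0,0],
    [0,0,0,0,0,0],
  ],
  fingers=-0.9,
  newtons=40,
)

```text
time: 3.28
tool_pos: [0.6036, 0.0522, 0.1144]
tool_rot: [3.137, 0.003, 3.1]
contact_force: [-0.6, 13.3, 3.7]
opening: 0.022
grip_force: 40.0
```

The grip closed at 22 mm, the knob's width. Next I lift the plunger and pull.

Call:
move_arm(
  motion=[
    [0,0.02,-0.05,0,0,0],
    [0,0.02,-0.1,0,0,0],
    [0,0.02,-0.14,0,0,0],
    [0,0.02,-0.14,0,0,0],
  ],
)

```text
time: 3.78
tool_pos: [0.6027, 0.0524, 0.1262]
tool_rot: [3.139, -0.001, 3.1]
contact_force: [1.7, 6.0, -9.2]
opening: 0.0213
grip_force: 40.0
```

Call:
move_arm(
  motion=[
    [0,0,-0.02,0,0,0],
    [0.05,0,-0.02,0,0,0],
    [0.1,0,-0.02,0,0,0],
    [0.2,0,-0.02,0,0,0],
    [0.3,0,-0.02,0,0,0],
    [0.4,0,-0.02,0,0,0],
    [0.4,0,-0.02,0,0,0],
  ],
)

```text
time: 4.65
tool_pos: [0.5612, 0.0541, 0.1277]
tool_rot: [3.139, -0.004, 3.1]
contact_force: [-1.1, 7.1, -9.7]
opening: 0.0222
grip_force: 40.0
```

Call:
move_arm(
  motion=[
    [0,0,0.04,0,0,0],
    [0,0,0.04,0,0,0],
    [0,0,0.04,0,0,0],
  ],
  fingers=0,
)

```text
time: 5.03
tool_pos: [0.5633, 0.0522, 0.1252]
tool_rot: [-3.141, 0.001, 3.099]
contact_force: [0.4, 0.7, 0.6]
opening: 0.0445
grip_force: 0.0
```

Call:
move_arm(
  motion=[
    [0,0,-0.25,0,0,0],
    [0,0,-0.5,0,0,0],
    [-0.16,0,-0.5,0,0,0],
    [-0.32,0,-0.5,0,0,0],
    [-0.32,0,-0.5,0,0,0],
  ],
)

```text
time: 5.65
tool_pos: [0.5956, 0.0508, 0.1748]
tool_rot: [-3.142, 0.001, 3.099]
contact_force: [0.4, 0.9, -1.1]
opening: 0.0457
grip_force: 0.0
```

Run:
```python
from h import *
to(-.078,.119,.109)
```

```text
t 5.65 tcp cup [-0.0725  0.1194  0.1748] rot [-3.1415e+00  8.0000e-04  3.0994e+00] shift [ 0.055 -0.004  0.658] open 0.045653401257928515 F [ 0.4  0.9 -1.1] q [-0.04  0.52  1.39 -0.    1.23 -1.57]
```

Call:
move_arm(
  motion=[
    [0,0,0,0,0,0],
    [0,0,0,0,0,0],
    [0,0,0.2,0,0,0],
    [0,0,0.4,0,0,0],
    [0,0,0.64,0,0,0],
    [0,0,0.64,0,0,0],
  ],
  fingers=-1,
  newtons=20,
)

```text
time: 6.4
tool_pos: [0.5934, 0.0512, 0.1092]
tool_rot: [3.142, -0.004, 3.1]
contact_force: [-0.5, -0.4, 0.8]
opening: 0.0005
grip_force: 0.0
```

Call:
move_arm(
  motion=[
    [0.1,0,0,0,0,0],
    [0.18,0,0,0,0,0],
    [0.26,0,0,0,0,0],
    [0.34,0,0,0,0,0],
    [0.4,0,0,0,0,0],
    [0.4,0,0,0,0,0],
  ],
)

```text
time: 7.15
tool_pos: [0.5546, 0.0529, 0.1119]
tool_rot: [3.141, 0.001, 3.1]
contact_force: [-0.3, 0.0, -0.2]
opening: 0.0007
grip_force: 0.0
```

Call:
move_arm(
  motion=[
    [0.04,0,0,0,0,0],
    [0.08,0,0,0,0,0],
    [0.12,0,0,0,0,0],
    [0.16,0,0,0,0,0],
  ],
)

```text
time: 7.65
tool_pos: [0.5396, 0.0535, 0.1114]
tool_rot: [3.141, 0.002, 3.1]
contact_force: [2.9, 0.6, 1.8]
opening: 0.0003
grip_force: 1.1
```

Fx reads 2.9 N, which is normal sliding drag.

Call:
move_arm(
  motion=[
    [0.04,0,0,0,0,0],
    [0.08,0,0,0,0,0],
    [0.12,0,0,0,0,0],
  ],
)

```text
time: 8.02
tool_pos: [0.5322, 0.0538, 0.1117]
tool_rot: [3.141, 0.013, 3.099]
contact_force: [26.9, 0.3, -11.2]
opening: 0.0004
grip_force: 13.1
```

The left support has been stopped by its pin at about 0.10 m. I'll back off, rise and head for the right knob.

Call:
move_arm(
  motion=[
    [-0.1,0,0,0,0,0],
    [-0.25,0,0,0,0,0],
    [-0.25,0,-0.4,0,0,0],
    [-0.25,0,-0.8,0,0,0],
    [-0.4,-0.4,-0.8,0,0,0],
    [-0.6,-1,-0.8,0,0,0],
    [-0.6,-1,-0.8,0,0,0],
  ],
)

```text
time: 8.9
tool_pos: [0.5825, -0.052, 0.1899]
tool_rot: [-3.141, -0.002, 3.095]
contact_force: [-0.0, 0.2, 0.0]
opening: 0.0008
grip_force: 0.0
```

Call:
move_arm(
  motion=[
    [0,-0.5,0,0,0,0],
    [0,-1,0,0,0,0],
    [0,-1,0,0,0,0],
  ],
  fingers=0,
)

```text
time: 9.28
tool_pos: [0.5774, -0.1504, 0.1899]
tool_rot: [3.141, -0.002, 3.096]
contact_force: [0.3, 0.5, 0.6]
opening: 0.0258
grip_force: 0.0
```

Run:
```python
from h import *
to(-.060,-.119,.112)
c=robot.read_camera("top"); cv2.imwrite("pics/crop3.png",cv2.resize(c["image"][155:285,285:425,::-1],None,fx=4.5,fy=4.5,interpolation=cv2.INTER_CUBIC))
np.save("top3.npy",c,allow_pickle=True)
```

```text
t 9.28 tcp cup [-0.0822 -0.0824  0.1899] rot [ 3.1411e+00 -2.4000e-03  3.0961e+00] shift [-0.222 -0.366  0.779] open 0.02579237463681674 F [0.3 0.5 0.6] q [-0.38  0.5   1.37 -0.    1.27 -1.91]
```

View pics/crop3.png

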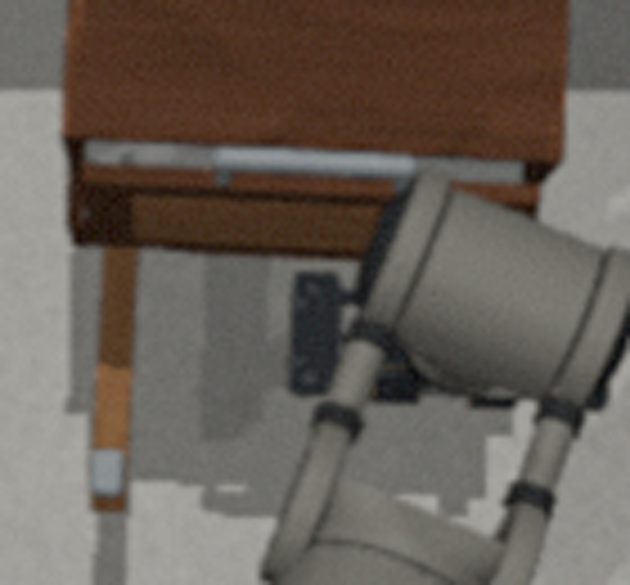

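The left support is extended, with its knob at crop (107,472). The arm is over the right side.

Run:
```python
from h import *
c=np.load("top3.npy",allow_pickle=True).item()
u,v=285+107/4.5,155+470/4.5
print(cup(world(c,u,v)).round(4),cup(world(c,u,v,.144)).round(4),cup(world(c,u,v,.154)).round(4))
print([round(float(world(c,u+i,v+j)[2]),4) for i in(-1,0,1) for j in(-1,0,1)])
```

```text
[-0.1609  0.1178  0.1466] [-0.1608  0.1179  0.144 ] [-0.1613  0.1176  0.154 ]
[0.1444, 0.15, 0.1456, 0.1459, 0.1466, 0.1329, 0.1458, 0.1401, 0.1494]
```

Call:
move_arm(
  motion=[
    [-0.1,-0.18,0,0,0,0],
    [-0.21,-0.36,0,0,0,0],
    [-0.21,-0.36,0.3,0,0,0],
    [-0.21,-0.36,0.6,0,0,0],
    [-0.21,-0.36,0.77,0,0,0],
    [-0.21,-0.36,0.77,0,0,0],
  ],
)

```text
time: 10.07
tool_pos: [0.5974, -0.1837, 0.1126]
tool_rot: [3.14, -0.003, 3.101]
contact_force: [0.2, -0.8, 1.3]
opening: 0.046
grip_force: 0.0
```

Call:
move_arm(
  motion=[
    [0,0,0,0,0,0],
    [0,0,0,0,0,0],
    [0,0,0,0,0,0],
    [0,0,0,0,0,0],
  ],
  fingers=-0.9,
  newtons=40,
)

```text
time: 10.58
tool_pos: [0.5985, -0.1873, 0.1148]
tool_rot: [-3.138, 0.002, 3.099]
contact_force: [-1.2, -6.7, 0.4]
opening: 0.0217
grip_force: 40.0
```

The left plunger is home: its knob top is at about 0.145. The right knob is gripped, so I'll lift and pull.

Call:
move_arm(
  motion=[
    [0,0,-0.05,0,0,0],
    [0,0,-0.1,0,0,0],
    [0,0,-0.16,0,0,0],
    [0,0,-0.16,0,0,0],
  ],
)

```text
time: 11.08
tool_pos: [0.5978, -0.1872, 0.129]
tool_rot: [-3.139, -0.0, 3.099]
contact_force: [1.0, -8.6, -11.0]
opening: 0.0219
grip_force: 40.0
```

Call:
move_arm(
  motion=[
    [0.05,0,0,0,0,0],
    [0.1,0,0,0,0,0],
    [0.2,0,0,0,0,0],
    [0.3,0,0,0,0,0],
    [0.4,0,0,0,0,0],
    [0.4,0,0,0,0,0],
  ],
)

```text
time: 11.82
tool_pos: [0.5565, -0.1855, 0.1287]
tool_rot: [-3.139, -0.002, 3.099]
contact_force: [-2.5, -10.3, -10.8]
opening: 0.0218
grip_force: 40.0
```

Call:
move_arm(
  motion=[
    [0,0,0.04,0,0,0],
    [0,0,0.04,0,0,0],
    [0,0,0.04,0,0,0],
  ],
  fingers=0,
)

```text
time: 12.2
tool_pos: [0.5584, -0.1833, 0.1261]
tool_rot: [3.142, 0.001, 3.1]
contact_force: [-0.6, 0.1, -0.8]
opening: 0.0445
grip_force: 0.0
```

Call:
move_arm(
  motion=[
    [0,0,-0.25,0,0,0],
    [0,0,-0.5,0,0,0],
    [-0.18,0,-0.5,0,0,0],
    [-0.34,0,-0.5,0,0,0],
    [-0.34,0,-0.5,0,0,0],
  ],
)

```text
time: 12.82
tool_pos: [0.5927, -0.1847, 0.1757]
tool_rot: [-3.142, 0.001, 3.101]
contact_force: [-0.7, -0.6, 0.8]
opening: 0.0457
grip_force: 0.0
```

Call:
move_arm(
  motion=[
    [0,0,0,0,0,0],
    [0,0,0,0,0,0],
    [0,0,0.2,0,0,0],
    [0,0,0.4,0,0,0],
    [0,0,0.65,0,0,0],
    [0,0,0.65,0,0,0],
  ],
  fingers=-1,
  newtons=20,
)

```text
time: 13.58
tool_pos: [0.5906, -0.1844, 0.109]
tool_rot: [3.14, -0.004, 3.1]
contact_force: [0.3, -0.3, 0.9]
opening: 0.0004
grip_force: 0.0
```

Call:
move_arm(
  motion=[
    [0.1,0,0,0,0,0],
    [0.18,0,0,0,0,0],
    [0.26,0,0,0,0,0],
    [0.34,0,0,0,0,0],
    [0.4,0,0,0,0,0],
    [0.4,0,0,0,0,0],
  ],
)

```text
time: 14.32
tool_pos: [0.5517, -0.1834, 0.1119]
tool_rot: [-3.141, 0.001, 3.1]
contact_force: [0.2, 0.5, -1.1]
opening: 0.0001
grip_force: 0.0
```

Call:
move_arm(
  motion=[
    [0.05,0,0,0,0,0],
    [0.1,0,0,0,0,0],
    [0.14,0,0,0,0,0],
    [0.18,0,0,0,0,0],
  ],
)

```text
time: 14.82
tool_pos: [0.536, -0.1828, 0.1118]
tool_rot: [-3.14, 0.006, 3.1]
contact_force: [7.4, 1.2, -0.8]
opening: 0.0005
grip_force: 3.8
```

Call:
move_arm(
  motion=[
    [0.04,0,0,0,0,0],
    [0.08,0,0,0,0,0],
    [0.12,0,0,0,0,0],
  ],
)

```text
time: 15.2
tool_pos: [0.524, -0.1824, 0.1118]
tool_rot: [-3.14, 0.006, 3.1]
contact_force: [7.5, 1.1, -1.6]
opening: 0.0009
grip_force: 3.8
```

Call:
move_arm(
  motion=[
    [0.04,0,0,0,0,0],
    [0.08,0,0,0,0,0],
  ],
)

```text
time: 15.45
tool_pos: [0.5146, -0.1819, 0.1115]
tool_rot: [-3.141, 0.002, 3.1]
contact_force: [2.0, -0.7, 1.8]
opening: 0.0002
grip_force: 1.1
```

Call:
move_arm(
  motion=[
    [0.04,0,0,0,0,0],
    [0.08,0,0,0,0,0],
  ],
)

```text
time: 15.7
tool_pos: [0.5069, -0.1816, 0.1112]
tool_rot: [-3.141, 0.003, 3.099]
contact_force: [13.8, 1.6, -4.1]
opening: 0.0005
grip_force: 6.8
```

Call:
move_arm(
  motion=[
    [0.04,0,0,0,0,0],
    [0.06,0,0,0,0,0],
  ],
)

```text
time: 15.95
tool_pos: [0.5068, -0.1817, 0.1118]
tool_rot: [-3.14, 0.016, 3.098]
contact_force: [32.0, 3.4, -12.5]
opening: 0.0004
grip_force: 15.8
```

Both supports are stopped at their outer holes. I'll back off, rise and look.

Call:
move_arm(
  motion=[
    [-0.1,0,0,0,0,0],
    [-0.25,0,0,0,0,0],
    [-0.25,0,-0.5,0,0,0],
    [-0.25,0,-1,0,0,0],
    [-0.25,0,-1,0,0,0],
  ],
)

```text
time: 16.58
tool_pos: [0.5261, -0.1829, 0.2144]
tool_rot: [-3.139, 0.005, 3.1]
contact_force: [0.2, 0.3, -0.7]
opening: 0.0004
grip_force: 0.0
```

Call:
move_arm(
  motion=[
    [0,0,-0.5,0,0,0],
    [0,0.3,-1,0,0,0.05],
    [0,0.6,-1,0,0,0.1],
    [0,1,-1,0,0,0.15],
    [0,1,-1,0,0,0.2],
    [0,1,-1,0,0,0.25],
    [0,1,-1,0,0,0.3],
    [0,1,-1,0,0,0.35],
    [0,1,-1,0,0,0.4],
    [0,1,-1,0,0,0.45],
    [0,1,-1,0,0,0.5],
    [0,1,-1,0,0,0.5],
  ],
  fingers=0,
)

```text
time: 18.08
tool_pos: [0.5284, -0.0822, 0.3094]
tool_rot: [-3.138, -0.001, 1.53]
contact_force: [-0.1, 0.8, 0.2]
opening: 0.046
grip_force: 0.0
```

Run:
```python
from h import *
to(.022,0,.262)
c=robot.read_camera("top"); cv2.imwrite("pics/crop4.png",cv2.resize(c["image"][155:285,285:425,::-1],None,fx=4.5,fy=4.5,interpolation=cv2.INTER_CUBIC))
np.save("top4.npy",c,allow_pickle=True)
d=np.load("top0.npy",allow_pickle=True).item()
for u in(215,412): print(cup(world(d,285+u/4.5,125+(296 if u<300 else 301)/4.5,.282)))
```

```text
t 18.07 tcp cup [-0.134  -0.0163  0.3094] rot [-3.1383e+00 -6.0000e-04  1.5301e+00] shift [-1.56   0.163  0.474] open 0.046000797238817594 F [-0.1  0.8  0.2] q [-0.3   0.31  1.34 -0.    1.49 -0.26]
[0.02043292 0.05885548 0.282     ]
[ 0.02345171 -0.05938111  0.282     ]
```

View pics/crop4.png

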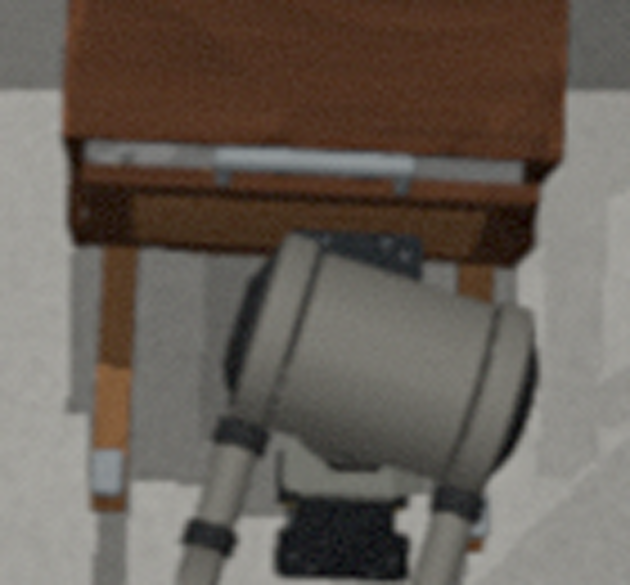

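The right knob is partly hidden at crop (480,515), so I'll check it once the arm is over the bar.

Call:
move_arm(
  motion=[
    [0.08,0.5,0,0,0,0],
    [0.16,1,0,0,0,0],
    [0.16,1,0,0,0,0],
  ],
)

```text
time: 18.5
tool_pos: [0.6316, -0.07, 0.3072]
tool_rot: [-3.137, -0.001, 1.533]
contact_force: [-0.3, 0.9, 0.0]
opening: 0.046
grip_force: 0.0
```

Call:
move_arm(
  motion=[
    [0,0.28,0,0,0,0],
    [0,0.56,0,0,0,0],
    [0,0.56,0,0,0,0],
    [0,0.56,0,0,0,0],
  ],
)

```text
time: 19.0
tool_pos: [0.6848, -0.0728, 0.3106]
tool_rot: [-3.14, -0.0, 1.53]
contact_force: [0.3, 0.3, 0.7]
opening: 0.0461
grip_force: 0.0
```

Run:
```python
from h import *
to(.022,0,.262)
c=robot.read_camera("top"); cv2.imwrite("pics/crop5.png",cv2.resize(c["image"][155:285,285:425,::-1],None,fx=4.5,fy=4.5,interpolation=cv2.INTER_CUBIC))
np.save("top5.npy",c,allow_pickle=True)
```

```text
t 19.0 tcp cup [ 0.0218 -0.0004  0.3106] rot [-3.1405e+00 -1.0000e-04  1.5299e+00] shift [-0.002  0.004  0.486] open 0.04608570184505731 F [0.3 0.3 0.7] q [-0.22  0.64  0.81 -0.    1.69 -0.18]
```

View pics/crop5.png

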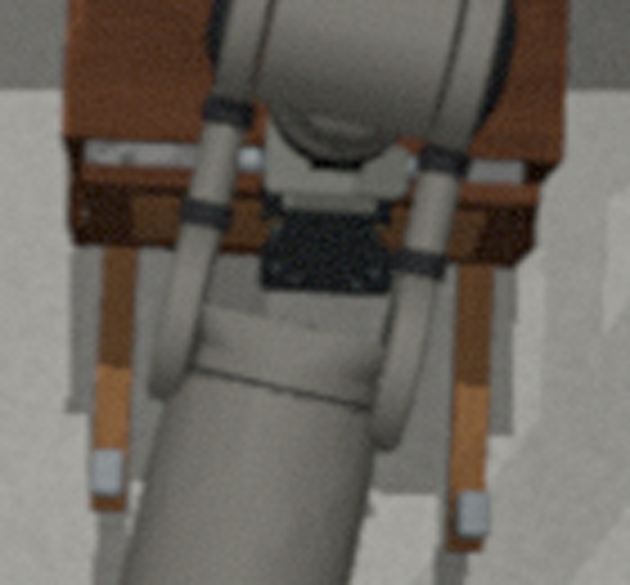

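Both supports are out, with knobs at crop (107,472) and (471,513). I'll check the knob heights and compute the arc.

Run:
```python
from h import *
c=np.load("top5.npy",allow_pickle=True).item()
for u,v in((107,470),(471,511)):
    U,V=285+u/4.5,155+v/4.5
    print(cup(world(c,U,V,.144)).round(4),np.median([world(c,U+i,V+j)[2] for i in(-2,-1,0,1,2) for j in(-2,-1,0,1,2)]).round(4))
r=np.hypot(.165,.007); a0=np.radians(10)
def bar(t):
    b=t-a0  # angle outward from vertical
    return np.array([-.165*np.sin(b)-.007*np.cos(b), .114+.165*np.cos(b)-.007*np.sin(b)])
for n in range(0,36): 
    t=n*.05; print(round(t,2),((bar(t)-bar(0))*[10,-10]).round(3),bar(t).round(4))
```

```text
[-0.1608  0.1179  0.144 ] 0.1443
[-0.1756 -0.119   0.144 ] 0.1435
0.0 [ 0. -0.] [0.0218 0.2777]
0.05 [-0.082 -0.009] [0.0135 0.2786]
0.1 [-0.165 -0.014] [0.0053 0.2791]
0.15 [-0.247 -0.014] [-0.003   0.2791]
0.2 [-0.33  -0.011] [-0.0112  0.2788]
0.25 [-0.412 -0.003] [-0.0194  0.278 ]
0.3 [-0.494  0.009] [-0.0276  0.2768]
0.35 [-0.575  0.025] [-0.0357  0.2752]
0.4 [-0.655  0.044] [-0.0437  0.2733]
0.45 [-0.734  0.068] [-0.0516  0.2709]
0.5 [-0.811  0.096] [-0.0594  0.2681]
0.55 [-0.888  0.128] [-0.067   0.2649]
0.6 [-0.962  0.163] [-0.0745  0.2614]
0.65 [-1.035  0.202] [-0.0818  0.2575]
0.7 [-1.106  0.245] [-0.0888  0.2532]
0.75 [-1.174  0.291] [-0.0957  0.2486]
0.8 [-1.24  0.34] [-0.1023  0.2437]
0.85 [-1.304  0.393] [-0.1086  0.2384]
0.9 [-1.365  0.449] [-0.1147  0.2328]
0.95 [-1.423  0.508] [-0.1205  0.2269]
1.0 [-1.478  0.569] [-0.126   0.2208]
1.05 [-1.529  0.634] [-0.1312  0.2143]
1.1 [-1.578  0.701] [-0.136   0.2076]
1.15 [-1.623  0.77 ] [-0.1405  0.2007]
1.2 [-1.665  0.841] [-0.1447  0.1936]
1.25 [-1.703  0.914] [-0.1485  0.1863]
1.3 [-1.737  0.99 ] [-0.1519  0.1788]
1.35 [-1.767  1.066] [-0.155   0.1711]
1.4 [-1.794  1.144] [-0.1576  0.1633]
1.45 [-1.817  1.224] [-0.1599  0.1553]
1.5 [-1.835  1.304] [-0.1618  0.1473]
1.55 [-1.85   1.386] [-0.1632  0.1392]
1.6 [-1.86   1.467] [-0.1643  0.131 ]
1.65 [-1.867  1.55 ] [-0.1649  0.1227]
1.7 [-1.869  1.632] [-0.1651  0.1145]
1.75 [-1.867  1.715] [-0.165   0.1062]
```

Call:
move_arm(
  motion=[
    [0,0,0.2,0,0,0],
    [0,0,0.4,0,0,0],
    [0,0,0.48,0,0,0],
    [0,0,0.48,0,0,0],
  ],
)

```text
time: 19.55
tool_pos: [0.6853, -0.0728, 0.263]
tool_rot: [-3.141, -0.0, 1.529]
contact_force: [-0.3, -0.7, 0.2]
opening: 0.046
grip_force: 0.0
```

Call:
move_arm(
  motion=[
    [0,0,0,0,0,0],
    [0,0,0,0,0,0],
    [0,0,0,0,0,0],
    [0,0,0,0,0,0],
  ],
  fingers=-0.9,
  newtons=10,
)

```text
time: 20.05
tool_pos: [0.6859, -0.0728, 0.2629]
tool_rot: [3.141, -0.0, 1.529]
contact_force: [0.1, -0.2, 1.3]
opening: 0.0135
grip_force: 10.0
```

Heights confirm both pins are home: knob tops at 0.144. The bar is gripped at 13.5 mm. I'll lower along the arc.

Call:
move_arm(
  motion=[
    [0,-0.082,-0.009,0,0,0],
    [0,-0.165,-0.014,0,0,0],
    [0,-0.247,-0.014,0,0,0],
    [0,-0.33,-0.011,0,0,0],
    [0,-0.412,-0.003,0,0,0],
    [0,-0.494,0.009,0,0,0],
    [0,-0.575,0.025,0,0,0],
    [0,-0.655,0.044,0,0,0],
    [0,-0.734,0.068,0,0,0],
    [0,-0.811,0.096,0,0,0],
    [0,-0.888,0.128,0,0,0],
    [0,-0.962,0.163,0,0,0],
  ],
)

```text
time: 21.55
tool_pos: [0.5891, -0.0687, 0.2461]
tool_rot: [-3.141, -0.0, 1.529]
contact_force: [-0.3, 0.8, 1.1]
opening: 0.0134
grip_force: 10.0
```

Run:
```python
from h import *
to(-.0745,0,.2464)
```

```text
t 21.55 tcp cup [-0.0739 -0.0003  0.2461] rot [-3.1415e+00 -2.0000e-04  1.5289e+00] shift [ 0.006  0.003 -0.003] open 0.013442418743413018 F [-0.3  0.8  1.1] q [-0.25  0.46  1.29  0.    1.39 -0.2 ]
```

Call:
move_arm(
  motion=[
    [0,-0.073,0.039,0,0,0],
    [0,-0.144,0.082,0,0,0],
    [0,-0.212,0.128,0,0,0],
    [0,-0.278,0.177,0,0,0],
    [0,-0.342,0.23,0,0,0],
    [0,-0.403,0.286,0,0,0],
    [0,-0.461,0.345,0,0,0],
    [0,-0.516,0.406,0,0,0],
    [0,-0.567,0.471,0,0,0],
    [0,-0.616,0.538,0,0,0],
    [0,-0.661,0.607,0,0,0],
    [0,-0.703,0.678,0,0,0],
  ],
)

```text
time: 23.05
tool_pos: [0.5192, -0.0658, 0.1781]
tool_rot: [3.142, -0.0, 1.529]
contact_force: [1.0, -0.0, -0.4]
opening: 0.0135
grip_force: 10.0
```

Call:
move_arm(
  motion=[
    [0,-0.038,0.073,0,0,0],
    [0,-0.072,0.149,0,0,0],
    [0,-0.102,0.225,0,0,0],
    [0,-0.129,0.303,0,0,0],
    [0,-0.152,0.383,0,0,0],
    [0,-0.17,0.463,0,0,0],
    [0,-0.185,0.545,0,0,0],
    [0,-0.195,0.626,0,0,0],
    [0,-0.202,0.709,0,0,0],
    [0,-0.204,0.75,0,0,0],
    [0,-0.204,0.79,0,0,0],
  ],
)

```text
time: 24.42
tool_pos: [0.4997, -0.065, 0.0996]
tool_rot: [3.14, 0.0, 1.529]
contact_force: [3.9, 1.3, -0.4]
opening: 0.0135
grip_force: 10.0
```

Call:
move_arm(
  motion=[
    [0,0,0.03,0,0,0],
    [0,0,0.05,0,0,0],
    [0,0,0.07,0,0,0],
    [0,0,0.08,0,0,0],
    [0,0,0.08,0,0,0],
  ],
)

```text
time: 25.05
tool_pos: [0.4999, -0.0653, 0.0935]
tool_rot: [3.139, 0.001, 1.529]
contact_force: [-0.3, 1.4, 13.9]
opening: 0.0137
grip_force: 10.0
```

It rests on the supports: Fz is +14 N with the bar at about 108 mm. I'll open the fingers slightly and lift straight up.

Call:
move_arm(
  motion=[
    [0,0,-0.01,0,0,0],
    [0,0,-0.01,0,0,0],
    [0,0,-0.01,0,0,0],
  ],
  fingers=-0.48,
)

```text
time: 25.42
tool_pos: [0.4985, -0.0649, 0.0922]
tool_rot: [-3.14, -0.0, 1.529]
contact_force: [-0.2, 0.1, -0.2]
opening: 0.0232
grip_force: 0.0
```

Call:
move_arm(
  motion=[
    [0,0,-0.05,0,0,0],
    [0,0,-0.15,0,0,0],
    [0,0,-0.4,0,0,0],
    [0,0,-0.8,0,0,0],
    [0,0,-1,0,0,0],
    [0,0,-1,0,0,0],
    [0,0,-1,0,0,0],
  ],
)

```text
time: 26.3
tool_pos: [0.4986, -0.0648, 0.192]
tool_rot: [-3.141, -0.0, 1.529]
contact_force: [-0.7, -0.2, 0.3]
opening: 0.0241
grip_force: 0.0
```

Call:
move_arm(
  motion=[
    [0,-0.4,-0.4,0,0,0],
    [0,-0.8,-0.4,0,0,0],
    [0,-1,-0.4,0,0,0],
    [0,-1,-0.4,0,0,0],
    [0,-1,-0.4,0,0,0],
    [0,-1,-0.4,0,0,0],
  ],
)

```text
time: 27.05
tool_pos: [0.3998, -0.0608, 0.2322]
tool_rot: [-3.141, -0.0, 1.529]
contact_force: [-0.4, 0.2, -1.2]
opening: 0.0238
grip_force: 0.0
```

Run:
```python
from h import *
to(-.26,0,.3)
c=robot.read_camera("top"); cv2.imwrite("pics/crop6.png",cv2.resize(c["image"][155:285,285:425,::-1],None,fx=4.5,fy=4.5,interpolation=cv2.INTER_CUBIC))
np.save("top6.npy",c,allow_pickle=True)
```

```text
t 27.05 tcp cup [-0.2634 -0.0004  0.2322] rot [-3.1410e+00 -3.0000e-04  1.5291e+00] shift [-0.034  0.004 -0.678] open 0.02376556424209731 F [-0.4  0.2 -1.2] q [-0.34  0.11  1.81  0.    1.22 -0.3 ]
```

View pics/crop6.png

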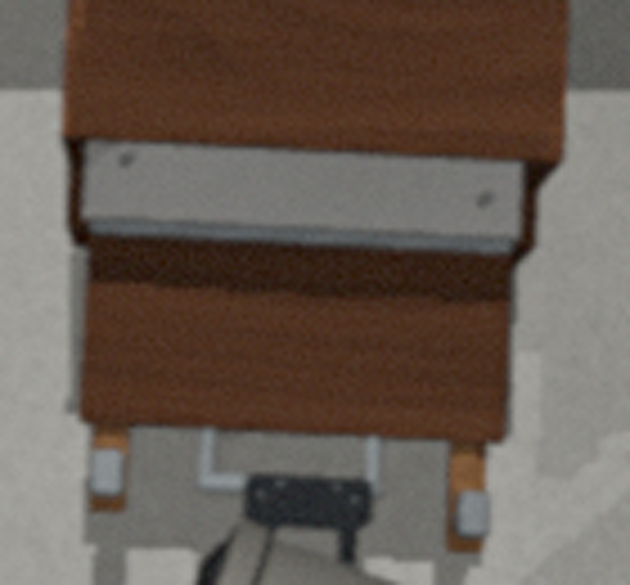

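The flap lies on both supports, in front of the knobs at (107,472) and (471,513). One last height check before I hand in.

Run:
```python
from h import *
c=np.load("top6.npy",allow_pickle=True).item()
g=lambda u,v,r:np.median([cup(world(c,285+u/4.5+i,155+v/4.5+j)) for i in r for j in r],axis=0).round(4)
for u,v in((130,330),(130,400),(470,330),(470,410)): print("flap",g(u,v,range(-3,4)))
for u,v in((107,470),(471,511)): print("knob",g(u,v,range(-2,3)))
robot.hand_in()
```

```text
flap [-0.0658  0.1085  0.1131]
flap [-0.112   0.1061  0.1135]
flap [-0.0543 -0.1169  0.1142]
flap [-0.1077 -0.1196  0.1136]
knob [-0.1608  0.1179  0.1444]
knob [-0.1756 -0.119   0.1458]
the job is handed in; nothing more can be done
```

I handed the job in at about 27 s with the flap level on both supports (measured 113–114 mm across), both plungers home in their outer holes, the bystanders never approached and the arm clear. The verdict was not shown to me.

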